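# Load the tightening stand with the tool holder its mounted adapter takes

## Task

Look which of the three adapters is mounted on the tightening stand, and load the tool holder of that size from the tray into it: upright, turned until the notches in its flange drop over the adapter's drive dogs, so that the flange lies fully home on the adapter's face, then let go. Leave the other two holders and the things lying about where they are.

Things in the scene. Friction and masses are not known exactly. Their poses are not given: they have to be found in the camera images.
- stand: grey tightening stand 150 x 150 mm, 30 mm high, fixed; origin centre of underside. Just one of the three adapters is mounted, centred, on it. With the notches off the dogs a holder's flange rides on the dogs 8 mm high, its shank already 17 mm into the bore; notches turned onto the dogs (within about 4 degrees), light pressure drops it 8 mm, flange flat on the face.
- board: wooden storage board 250 x 130 x 30 mm, fixed, with the two adapters not in use; origin centre of underside
- tray: shallow fixed wooden tray 320 (its x) x 120 (its y) mm, walls 16 mm high, floor 6 mm thick; origin centre of underside. The three holders stand upright in it in any order, 95 mm apart along its x.
- holder_small: small steel tool holder, loose, 0.3 to 0.5 kg. Origin centre of underside, z up. Shank 22 mm dia, z 0-25 mm, foot chamfered 3; flange 52 dia, z 25-37, two notches 14 wide through its rim at its own +x and -x, reaching in to 15 mm from the axis; grip block z 37-72, 24 across its flats (y), 38 long (x): grip across the flats; nut 24 dia to z 80; cutter 12 dia to z 98
- adapter_small: small adapter, fixed steel ring 72 mm dia, 40 high, for the small holder; origin centre of underside, 30 mm above the table. Through bore 24.4 dia. On its top face two opposite dogs 10 wide, 8 high, 17-26 mm from the axis; their line lies anywhere up to 43 degrees either side of the adapter's x (not given: look, or feel by turning the holder) and stays put under load
- holder_medium: medium steel tool holder, loose, 0.3 to 0.5 kg. Origin centre of underside, z up. Shank 30 mm dia, z 0-25 mm, foot chamfered 3; flange 60 dia, z 25-37, two notches 14 wide through its rim at its own +x and -x, reaching in to 19 mm from the axis; grip block z 37-72, 24 across its flats (y), 38 long (x): grip across the flats; nut 24 dia to z 80; cutter 12 dia to z 98
- adapter_medium: medium adapter, fixed steel ring 80 mm dia, 40 high, for the medium holder; origin centre of underside, 30 mm above the table. Through bore 32.4 dia. On its top face two opposite dogs 10 wide, 8 high, 21-30 mm from the axis; their line lies anywhere up to 43 degrees either side of the adapter's x (not given: look, or feel by turning the holder) and stays put under load
- holder_large: large steel tool holder, loose, 0.3 to 0.5 kg. Origin centre of underside, z up. Shank 38 mm dia, z 0-25 mm, foot chamfered 3; flange 68 dia, z 25-37, two notches 14 wide through its rim at its own +x and -x, reaching in to 23 mm from the axis; grip block z 37-72, 24 across its flats (y), 38 long (x): grip across the flats; nut 24 dia to z 80; cutter 12 dia to z 98
- adapter_large: large adapter, fixed steel ring 88 mm dia, 40 high, for the large holder; origin centre of underside, 30 mm above the table. Through bore 40.4 dia. On its top face two opposite dogs 10 wide, 8 high, 25-34 mm from the axis; their line lies anywhere up to 43 degrees either side of the adapter's x (not given: look, or feel by turning the holder) and stays put under load
- spanner: bystander: loose open-ended spanner, 180 mm long, lying flat; origin at the middle of its underside
- oil_bottle: bystander: loose white oil bottle, 48 mm diameter, 110 mm high, upright; origin at the centre of its underside
- bar_end: bystander: loose steel bar offcut, 36 mm diameter, 50 mm high, upright; origin at the centre of its underside
Things that resemble listed ones, but are neither listed nor needed, are in the scene too. Of the things like the stand, leave any that is blue; of the rest the larger one is meant.

How it is judged:
At the end, for the whole second after the job is handed in: The holder matching the adapter on the stand sits in it: on its axis within 3 mm, upright within 3 degrees, flange at most 2.5 mm above the adapter's face (notches over the dogs), at rest, released. Other holders, spanner, bottle and offcut within 30 mm of their start, none knocked over (((horizontal distance between adapter_small and stand below 0.03 m and horizontal distance between holder_small and adapter_small below 0.003 m and z of holder_small in the frame of adapter_small between 0.012 and 0.0175 m and angle between holder_small's own z axis and vertical below 0.05 rad and linear speed of holder_small below 0.02 m/s and angular speed of holder_small below 0.1 rad/s) or (horizontal distance between adapter_medium and stand below 0.03 m and horizontal distance between holder_medium and adapter_medium below 0.003 m and z of holder_medium in the frame of adapter_medium between 0.012 and 0.0175 m and angle between holder_medium's own z axis and vertical below 0.05 rad and linear speed of holder_medium below 0.02 m/s and angular speed of holder_medium below 0.1 rad/s) or (horizontal distance between adapter_large and stand below 0.03 m and horizontal distance between holder_large and adapter_large below 0.003 m and z of holder_large in the frame of adapter_large between 0.012 and 0.0175 m and angle between holder_large's own z axis and vertical below 0.05 rad and linear speed of holder_large below 0.02 m/s and angular speed of holder_large below 0.1 rad/s))); the robot touches nothing.
It fails at once if a holder that does not fit the mounted adapter is moved more than 30 mm or knocked over ((not (horizontal distance between adapter_small and stand below 0.03 m) and (distance of holder_small from where it was at the start of the episode above 0.03 m or angle between holder_small's own z axis and vertical above 0.5 rad)) or (not (horizontal distance between adapter_medium and stand below 0.03 m) and (distance of holder_medium from where it was at the start of the episode above 0.03 m or angle between holder_medium's own z axis and vertical above 0.5 rad)) or (not (horizontal distance between adapter_large and stand below 0.03 m) and (distance of holder_large from where it was at the start of the episode above 0.03 m or angle between holder_large's own z axis and vertical above 0.5 rad))).
It fails at once if the spanner, oil bottle or bar offcut is moved more than 30 mm or knocked over (distance of any of spanner, oil_bottle, bar_end from where it was at the start of the episode above 0.03 m or angle between any of oil_bottle, bar_end's own z axis and vertical above 0.5 rad).
It also fails if it takes over 64 s, if anything falls off the work surface, if the arm or the gripper's body presses on something with over 40 N, if the wrist force passes 120 N, or if a joint passes its speed limit or range.

## Robot

A 7-joint arm with a two-finger parallel gripper is mounted at the origin on the work surface. World frame = base frame: x ahead of the robot, y to its left, z up, the work surface at z = 0. Lengths are in m, angles in rad, forces in N, time in s.
With the tool pointing down it reaches from about 0.425 to 0.8 m from the base axis. Payload 8.3 kg.
Tool frame: the origin (TCP) lies midway between the tips of the shut fingers; the grasp point (between the pads) lies 19 mm behind it; z points along the fingers, y is the direction in which the jaws open and shut (so a half turn about z gives the same grasp; the last joint's range is limited). The gripper opens to 85 mm and grips with 20 to 120 N. Pads are 22 mm wide; open, the fingers measure 114 mm over their backs; the gripper's body (76 mm by 85 mm) begins 54 mm behind the grasp point. The pads swing forward as they close: fully open they stand 13 mm farther back than shut.
Start: joints at [1.157, 0.383, 0.016, 1.37, -0.006, 1.388, -0.046], TCP at [0.215, -0.587, 0.231] pointing down, gripper open.
Joint ranges: [-2.95, 2.95], [-0.25, 2.06], [-1.52, 1.56], [0.18, 2.33], [-1.44, 4.58], [0.02, 2.06], [-3.01, 3.01]. Speed limits (rad/s): [2.39, 2.39, 3.01, 3.01, 3.14, 3.14, 3.14].

## Interface

Orientations are given as a rotation vector (axis times angle).
In Python, from workcell import arm gives the robot as it stands.
- The arm moves only by the tool jog_arm, never from a script. Its argument "commands" is a list of rows, each a list of 5 numbers: the opening, from -1 (shut) to 1 (fully open), so that 0 is half open, then the shift along the world's x, y, z in units of 30 mm (1.0 is 30 mm), then the turn about the world's z in rad. A call has 1 to 10 rows; each row shifts and turns the commanded pose from where the row before left it; what a row does not reach is not made up. A row lasts 1/8 s, in which the tool goes at most 62.5 mm and 10.7 degrees, less where a joint would pass 70% of its speed; a pose out of reach is approached as far as the arm can. A call is refused whole if a number of a shift passes 1 or a number of a turn 0.188, either way. A call with a gripper value outside its range is refused whole. The fingers move at their own pace and stop on an object; the grip force is fixed at half the most. Time passes only in rows, so rows that do not move let the fingers close. It gives the time, the measured TCP pose, the force and the opening at its end, in the units of the state.
- arm.get_obs(): the state, without advancing time (a new reading comes with each control period).
- arm.get_image(name): name is "scene" or "top"; returns a dict with "image" (480x640x3 uint8, red, green, blue), "z_map" (480x640 float32, m along the optical axis (not along the pixel's ray), 0 where there is no reading), "fov_y" (degrees; the focal length in pixels is half the picture's height over the tangent of half this angle, whatever the lens; pixels are square), "cx", "cy" (the principal point, pixels), "view" (4x4, takes a point from world to camera coordinates). Camera axes: x right, y down, z forward; pixel columns grow to the right and rows downward; lengths in m; the calibration is good to about 2 mm. A picture is of the moment at which its call begins.
- arm.close_job(): hands the job in, once; it reports no verdict.
Trained networks look in a picture, given as the dict that the camera call returned (one of the last four; its "shot" number tells which), for a name from the list of things; names that differ only in an ending like _2 or _b are one class to them, and where a whole thing is asked for, a point or a joint stands for the part that bears it (a point fixed in the world has none). Each returns a list of dicts, best first, with "score" (0 to 1); they miss things now and then, are a little off and sometimes report something else, mostly with a low value. They report only what shows in the picture. A call takes as long as a camera call. They do not tell look-alikes from the thing itself.
- arm.spot_in(picture, query): "pixel" ([column, row] in pixels, amid what is visible of it).
- arm.trace(picture, query): "pixels" (480x640 bool, what is visible of it) and "pixel" ([column, row] in pixels, amid what is visible of it).
- arm.place_of(picture, query): "pixel" ([column, row] in pixels: a listed point, or the origin of a listed thing).
The state is a dict: "t": time; "joints": joint angles; "dq": joint speeds; "joint_torque": joint torques, N m; "tool_pos": TCP position; "eef_rot": TCP orientation; "ft_force": force on the tool from outside, world axes, zero at the start; "moment": the same for the moment, N m; "width": finger opening in m.
Only numpy, scipy, OpenCV 4.12 (cv2) and the standard library are available. Lean on these libraries where they do the work, as an engineer would, in place of code of your own. Each camera call takes 0.05 s, during which the arm holds its last target. There are 200 camera calls.

## Working session

There is one attempt and no reset: what is moved stays moved. The work goes in short steps, Python scripts to look and compute and a tool call to move; the robot and the scene stay as the last step left them, time stands still between calls to the robot, and variables do not carry over. Pictures are saved under pics/ and viewed, about 8 in all and at most 12, crops included, and the job is handed in when it is done.

Besides the shell and the picture viewer there is one more tool, called after "Call:" by a JSON object that holds its "fn" and its "kwargs". jog_arm: Moves the arm, as the interface text tells. Its arguments: {"type":"object","properties":{"commands":{"type":"array","items":{"type":"array","items":{"type":"number"}}}},"required":["commands"]}

```bash
mkdir -p pics
cat > h.py <<'E'
import numpy as np, cv2
from workcell import arm
def f(p): return p["image"].shape[0]/2/np.tan(np.radians(p["fov_y"])/2)
def to_world(p,u,v,z=None):
    """pixel(s)->world; with depth map, or intersect plane z"""
    u=np.asarray(u,float);v=np.asarray(v,float)
    d=np.stack([(u-p["cx"])/f(p),(v-p["cy"])/f(p),np.ones_like(u)],-1)
    R=p["view"][:3,:3];t=p["view"][:3,3];c=-R.T@t
    w=d@R
    if z is None:
        zz=p["z_map"][np.round(v).astype(int),np.round(u).astype(int)]
        return c+w*zz[...,None]
    return c+w*((z-c[2])/w[...,2])[...,None]
def to_px(p,X):
    q=np.asarray(X)@p["view"][:3,:3].T+p["view"][:3,3]
    return np.stack([q[...,0]/q[...,2]*f(p)+p["cx"],q[...,1]/q[...,2]*f(p)+p["cy"]],-1)
def save(n,im): cv2.imwrite(f"pics/{n}.png",im[...,::-1])
E
python3 - <<'E'
from h import *
a=arm.get_image("top");b=arm.get_image("scene")
save("top0",a["image"]);save("scene0",b["image"])
for n,p in(("top",a),("scene",b)):
    print(n,p["fov_y"],p["cx"],p["cy"],(-p["view"][:3,:3].T@p["view"][:3,3]).round(3))
    for q in["stand","board","tray","holder_small","holder_medium","holder_large","adapter_small","adapter_medium","adapter_large","spanner","oil_bottle","bar_end"]:
        for r in arm.place_of(p,q): 
            if r["score"]>.2: print(q,np.round(r["pixel"]),round(r["score"],2),to_world(p,*r["pixel"],z=0).round(3))
E
```

```text
top 45.22517788346961 308.9252425166982 242.65373365245392 [0.42  0.074 1.456]
stand [314. 238.] 0.94 [0.557 0.065 0.   ]
stand [194. 341.] 0.86 [0.305 0.371 0.   ]
stand [368. 303.] 0.85 [ 0.387 -0.067  0.   ]
stand [444. 235.] 0.49 [ 0.556 -0.266  0.   ]
board [210. 224.] 0.73 [0.597 0.327 0.   ]
board [439. 232.] 0.69 [ 0.563 -0.254  0.   ]
board [203. 201.] 0.59 [0.658 0.346 0.   ]
board [204. 245.] 0.38 [0.546 0.344 0.   ]
tray [440. 235.] 0.57 [ 0.556 -0.256  0.   ]
holder_small [441. 269.] 0.69 [ 0.47  -0.255  0.   ]
holder_small [442. 232.] 0.62 [ 0.562 -0.262  0.   ]
holder_medium [445. 195.] 0.89 [ 0.657 -0.274  0.   ]
holder_large [445. 231.] 0.71 [ 0.565 -0.27   0.   ]
adapter_small [201. 201.] 0.94 [0.658 0.35  0.   ]
adapter_medium [318. 236.] 0.76 [0.56  0.055 0.   ]
adapter_medium [441. 234.] 0.46 [ 0.559 -0.258  0.   ]
adapter_large [207. 245.] 0.96 [0.544 0.336 0.   ]
spanner [298. 162.] 0.79 [0.754 0.1   0.   ]
oil_bottle [372. 169.] 0.61 [ 0.729 -0.089  0.   ]
bar_end [263. 307.] 0.51 [0.384 0.196 0.   ]
scene 42.59318202766657 325.41932976360863 253.4483410904542
[... 200 characters left out ...]
 [213. 212.] 0.82 [ 0.556 -0.266  0.   ]
holder_small [249. 194.] 0.63 [ 0.452 -0.266  0.   ]
holder_medium [176. 228.] 0.64 [ 0.651 -0.272  0.   ]
holder_large [212. 211.] 0.56 [ 0.555 -0.27   0.   ]
holder_large [415. 367.] 0.44 [ 0.598  0.333 -0.   ]
adapter_small [396. 374.] 0.87 [ 0.632  0.321 -0.   ]
adapter_medium [316. 267.] 0.92 [0.528 0.032 0.   ]
adapter_large [437. 332.] 0.83 [0.506 0.312 0.   ]
adapter_large [211. 212.] 0.5 [ 0.559 -0.269  0.   ]
spanner [254. 342.] 0.59 [0.751 0.098 0.   ]
oil_bottle [196. 278.] 0.75 [ 0.719 -0.109  0.   ]
bar_end [425. 272.] 0.75 [0.386 0.197 0.   ]
bar_end [255. 343.] 0.63 [ 0.751  0.101 -0.   ]
bar_end [210. 211.] 0.49 [ 0.561 -0.273  0.   ]
```

View pics/top0.png

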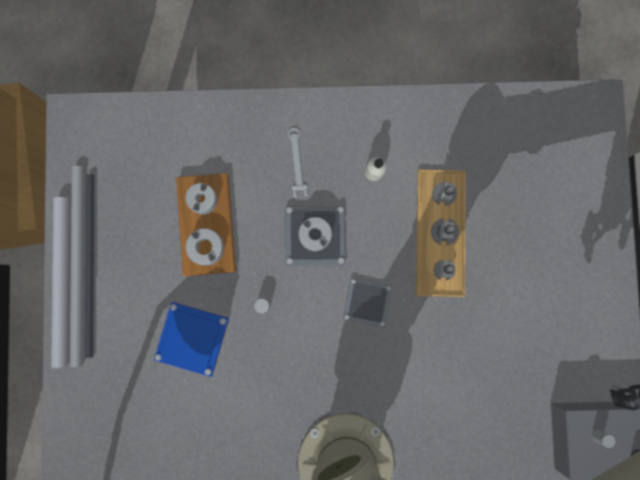

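View pics/scene0.png

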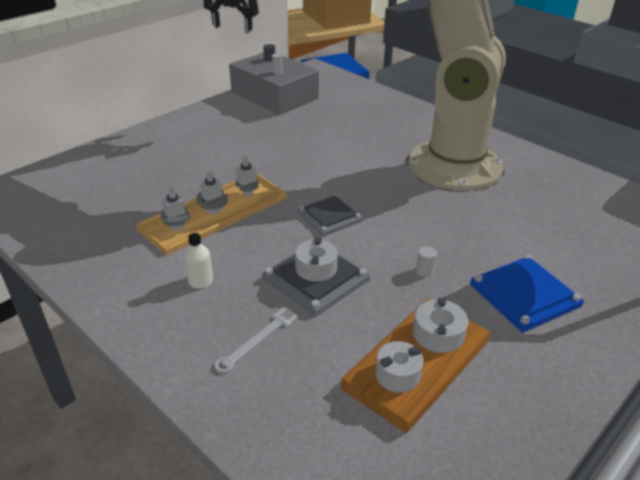

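The top view shows three stand-like things: grey (314,238) with an adapter, blue (192,340), and a small grey one (368,303). The larger grey stand is the right one, and it carries what looks like the medium adapter, since the small and large ones are on the board. There are three holders in the tray, at (445,193), (445,231) and (446,269). I'll measure them and check in a close crop.

```bash
cat >> h.py <<'E'
def cloud(p):
    v,u=np.nonzero(p["z_map"]>0); return to_world(p,u,v)
def near(P,c,r,z0,z1): 
    return P[(np.hypot(P[:,0]-c[0],P[:,1]-c[1])<r)&(P[:,2]>z0)&(P[:,2]<z1)]
def crop(p,c,h,s): 
    u,v=np.round(c).astype(int); return cv2.resize(p["image"][v-h:v+h,u-h:u+h],(s,s),interpolation=cv2.INTER_CUBIC)
E
python3 - <<'E'
from h import *
a=arm.get_image("top");b=arm.get_image("scene")
A=cloud(a);B=cloud(b)
for nm,P in(("top",A),("scene",B)):
    print(nm)
    for n,c in(("mounted",(.545,.059)),("bS",(.64,.335)),("bL",(.53,.325))):
        q=near(P,c,.06,.064,.074); d=near(P,c,.06,.0745,.085)
        print(n,len(q),"c",cv2.minEnclosingCircle(q[:,:2].astype(np.float32)), "z",np.median(q[:,2]).round(4),"dogs",len(d))
    for n,c in(("h1",(.65,-.265)),("h2",(.555,-.265)),("h3",(.46,-.265))):
        fl=near(P,c,.045,.028,.048); g=near(P,c,.045,.072,.082)
        print(n,len(fl),cv2.minEnclosingCircle(fl[:,:2].astype(np.float32)),"grip",len(g),cv2.minAreaRect(g[:,:2].astype(np.float32)) if len(g)>4 else 0)
row1=np.hstack([crop(a,(315,235),22,400),crop(b,(316,262),28,400)])
x=cv2.resize(a["image"][180:290,410:475],(236,400),interpolation=cv2.INTER_CUBIC)
save("crops",np.vstack([row1[:,:],])[:400])
y=cv2.resize(b["image"][150:235,150:270],(564,400),interpolation=cv2.INTER_CUBIC)
save("holders",np.hstack([x,y]))
E
```

```text
top
mounted 606 c ((0.5613852143287659, 0.06305050849914551), 0.040033210068941116) z 0.0693 dogs 64
bS 492 c ((0.6360409259796143, 0.3381061553955078), 0.05560625344514847) z 0.0694 dogs 69
bL 691 c ((0.5363756418228149, 0.3323562443256378), 0.04452300816774368) z 0.069 dogs 82
h1 240 ((0.6562713980674744, -0.26167652010917664), 0.03086775355041027) grip 79 ((0.656226634979248, -0.26083338260650635), (0.023222964257001877, 0.03825704753398895), 76.10125732421875)
h2 369 ((0.5613541603088379, -0.25899821519851685), 0.03493461385369301) grip 91 ((0.5615524053573608, -0.2577809989452362), (0.02400369942188263, 0.03922085836529732), 81.78762817382812)
h3 148 ((0.4667342007160187, -0.25251930952072144), 0.026485823094844818) grip 80 ((0.46662670373916626, -0.252876877784729), (0.02498105727136135, 0.03790147975087166), 82.62294006347656)
scene
mounted 797 c ((0.5597744584083557, 0.060935962945222855), 0.04175930842757225) z 0.071 dogs 105
bS 1093 c ((0.6544895768165588, 0.33737218379974365), 0.037502117455005646) z 0.0708 dogs 167
bL 1289 c ((0.5342782139778137, 0.3313308358192444), 0.04527312144637108) z 0.071 dogs 129
h1 304 ((0.6543118357658386, -0.261074423789978), 0.03294981271028519) grip 120 ((0.6540199518203735, -0.2637145519256592), (0.030108245089650154, 0.03877435624599457), 75.42890930175781)
h2 363 ((0.5606978535652161, -0.25985613465309143), 0.037664249539375305) grip 111 ((0.5592602491378784, -0.258734792470932), (0.02578151971101761, 0.03991831839084625), 82.47327423095703)
h3 189 ((0.465981662273407, -0.2531461715698242), 0.02650643140077591) grip 105 ((0.46399375796318054, -0.25408464670181274), (0.028574135154485703, 0.04336485639214516), 77.17871856689453)
```

View pics/crops.png

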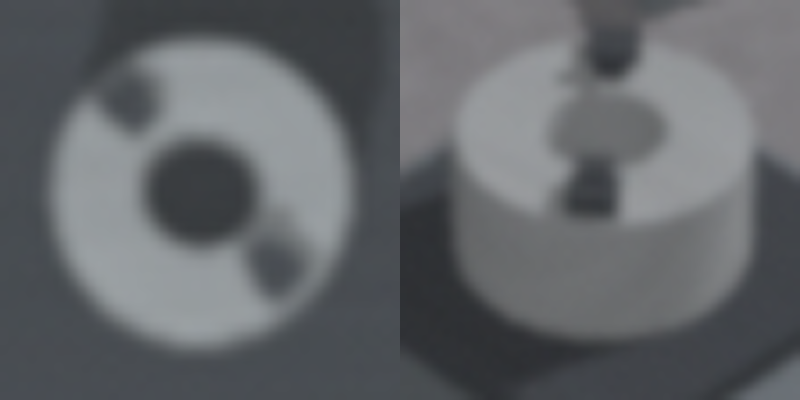

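View pics/holders.png

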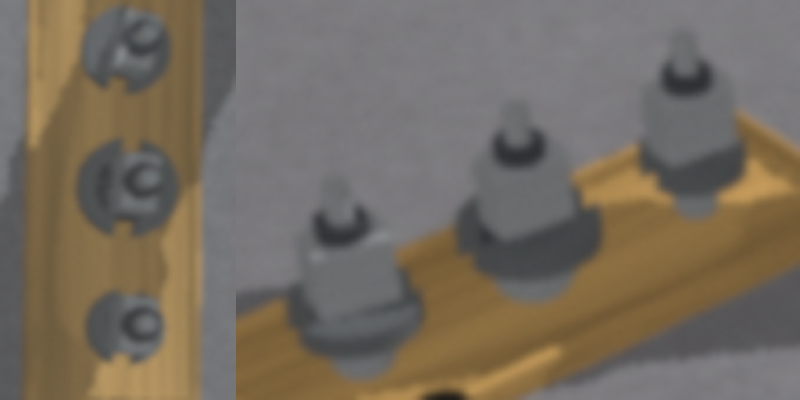

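```bash
cat >> h.py <<'E'
def hullc(q):
    m=cv2.moments((cv2.convexHull(q[:,:2].astype(np.float32))-q[:,:2].mean(0).astype(np.float32))*1000)
    return q[:,:2].mean(0)+np.array([m["m10"],m["m01"]])/m["m00"]/1000, np.sqrt(m["m00"]/np.pi)
E
python3 - <<'E'
from h import *
from scipy.spatial.transform import Rotation as R
o=arm.get_obs(); M=R.from_rotvec(o["eef_rot"]).as_matrix()
print(o["tool_pos"],"yjaw deg",np.degrees(np.arctan2(M[1,1],M[0,1])),M[:,2].round(3),o["width"])
for nm in("top","scene","top","scene"):
    p=arm.get_image(nm);P=cloud(p)
    dz=np.median(near(P,(.56,.062),.035,.06,.0735)[:,2])
    q=near(P,(.56,.062),.043,dz-.002,dz+.002); d=near(P,(.56,.062),.034,dz+.004,dz+.011)
    c,r=hullc(q); e=d[:,:2]-c; 
    a=2*np.arctan2(e[:,1],e[:,0]); ang=np.degrees(np.arctan2(np.sin(a).sum(),np.cos(a).sum())/2)
    s=e@[np.cos(np.radians(ang)),np.sin(np.radians(ang))]
    m1,m2=e[s>0].mean(0),e[s<0].mean(0)
    print(nm,"ring",c.round(4),r.round(1),"z",dz.round(4),"dogs",len(d),ang.round(1),"two-centre",np.degrees(np.arctan2(*(m1-m2)[::-1])).round(1),"mid",((m1+m2)/2+c).round(4))
    fl=near(P,(.6555,-.262),.04,.03,.046); g=near(P,(.6555,-.262),.04,.066 if nm=="scene" else .072,.081)
    c,r=hullc(fl);print(" h flange",c.round(4),r.round(1),"grip",hullc(g)[0].round(4),cv2.minAreaRect((g[:,:2]*1000).astype(np.float32)), "ztop",np.percentile(g[:,2],[50,90]).round(4))
E
```

```text
[ 0.21479336 -0.58690165  0.23127566] yjaw deg -69.89805397218933 [-0.  0. -1.] 0.08520438415665474
top ring [0.5617 0.0632] 38.7 z 0.0688 dogs 89 42.6 two-centre 41.2 mid [0.561  0.0607]
 h flange [ 0.6563 -0.2618] 29.8 grip [ 0.6554 -0.2611] ((655.51953125, -261.382080078125), (25.16579818725586, 37.62152862548828), 74.34355926513672) ztop [0.0768 0.0797]
scene ring [0.5594 0.0613] 39.7 z 0.0711 dogs 72 39.2 two-centre 37.8 mid [0.5602 0.0621]
 h flange [ 0.6553 -0.2607] 28.9 grip [ 0.6542 -0.2628] ((653.8685302734375, -262.4164733886719), (27.625690460205078, 39.219242095947266), 75.02237701416016) ztop [0.0748 0.0802]
top ring [0.5613 0.0629] 38.7 z 0.0688 dogs 73 37.2 two-centre 37.0 mid [0.5624 0.061 ]
 h flange [ 0.6564 -0.2614] 29.7 grip [ 0.6562 -0.2618] ((656.0343017578125, -261.8540344238281), (24.18989372253418, 38.444557189941406), 74.71017456054688) ztop [0.0771 0.0799]
scene ring [0.5596 0.0612] 39.9 z 0.071 dogs 73 39.6 two-centre 40.1 mid [0.559  0.0622]
 h flange [ 0.6555 -0.2607] 28.7 grip [ 0.6546 -0.2622] ((654.1859130859375, -261.7502136230469), (26.561983108520508, 40.24800109863281), 69.17794036865234) ztop [0.0754 0.0802]
```

Call:
{"fn": "jog_arm", "kwargs": {"commands": [[1, 0.98, 0.722, 0, -0.041], [1, 0.98, 0.722, 0, -0.041], [1, 0.98, 0.722, 0, -0.041], [1, 0.98, 0.722, 0, -0.041], [1, 0.98, 0.722, 0, -0.041], [1, 0.98, 0.722, 0, -0.041], [1, 0.98, 0.722, 0, -0.041], [1, 0.98, 0.722, 0, -0.041], [1, 0.98, 0.722, 0, -0.041], [1, 0.98, 0.722, 0, -0.041]]}}

```text
t: 2.85
tool_pos: [0.5097, -0.3696, 0.2314]
eef_rot: [3.14, -0.095, 0.0]
ft_force: [-0.7, -0.7, 0.8]
width: 0.0853
```

Call:
{"fn": "jog_arm", "kwargs": {"commands": [[1, 0.98, 0.722, 0, -0.041], [1, 0.98, 0.722, 0, -0.041], [1, 0.98, 0.722, 0, -0.041], [1, 0.98, 0.722, 0, -0.041], [1, 0.98, 0.722, 0, -0.041], [1, 0, 0, 0, 0], [1, 0, 0, 0, 0], [1, 0, 0, 0, 0]]}}

```text
t: 3.85
tool_pos: [0.655, -0.2636, 0.2315]
eef_rot: [3.113, -0.416, 0.0]
ft_force: [-0.4, 0.1, 0.2]
width: 0.0855
```

```bash
cat >> h.py <<'E'
from scipy.spatial.transform import Rotation as R
def st():
    o=arm.get_obs(); M=R.from_rotvec(o["eef_rot"]).as_matrix()
    print("t",round(o["t"],2),"pos",np.round(o["tool_pos"],4),"jaw",np.degrees(np.arctan2(M[1,1],M[0,1])).round(2),"tz",M[:,2].round(3),"w",round(o["width"],4),"F",np.round(o["ft_force"],1),"M",np.round(o["moment"],2),"q",np.round(o["joints"],2))
E
python3 -c "from h import *;st()"
```

```text
t 3.85 pos [ 0.655  -0.2636  0.2315] jaw -105.24 tz [-0.    -0.001 -1.   ] w 0.0855 F [-0.4  0.1  0.2] M [-0.06 -0.02  0.  ] q [ 0.39  0.57 -0.09  1.09  0.05  1.48 -1.53]
```

Call:
{"fn": "jog_arm", "kwargs": {"commands": [[1, 0.02, 0.06, -1, 0], [1, 0, 0, -1, 0], [1, 0, 0, -1, 0], [1, 0, 0, -1, 0], [1, 0, 0, 0, 0], [1, 0, 0, 0, 0]]}}

```text
t: 4.6
tool_pos: [0.6567, -0.2611, 0.113]
eef_rot: [3.113, -0.415, 0.003]
ft_force: [1.2, 0.3, 0.8]
width: 0.0855
```

Run:
```python
from h import *
st();p=arm.get_image("scene");save("pre",crop(p,(176,215),48,480))
```

```text
t 4.6 pos [ 0.6567 -0.2611  0.113 ] jaw -105.19 tz [ 0.002 -0.001 -1.   ] w 0.0855 F [1.2 0.3 0.8] M [ 0.04 -0.01 -0.  ] q [ 0.39  0.63 -0.1   1.26  0.06  1.25 -1.54]
```

View pics/pre.png

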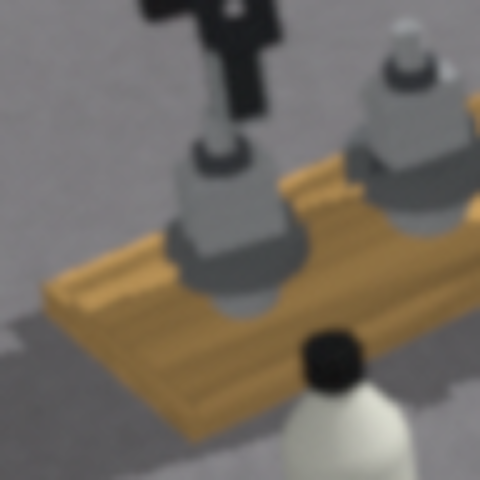

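Run:
```python
from h import *
p=arm.get_image("scene");y=np.array([np.cos(np.radians(75)),np.sin(np.radians(75)),0]);c=np.array([.6567,-.2611,.126])
for X in(c+.0425*y,c-.0425*y,c,(.6556,-.2616,.104),(.6556,-.2616,.043)): print(to_px(p,np.array(X)).round(),(to_px(p,np.array(X))-[128,167])*5)
save("pre2",cv2.resize(p["image"][60:260,80:320],(720,600),interpolation=cv2.INTER_CUBIC))
```

```text
[176. 192.] [240.71023225 122.76818049]
[162. 172.] [167.77770145  24.65148664]
[169. 182.] [203.41595242  72.59589939]
[171. 190.] [212.73141542 117.07914065]
[175. 215.] [233.36017413 239.45002972]
```

View pics/pre2.png

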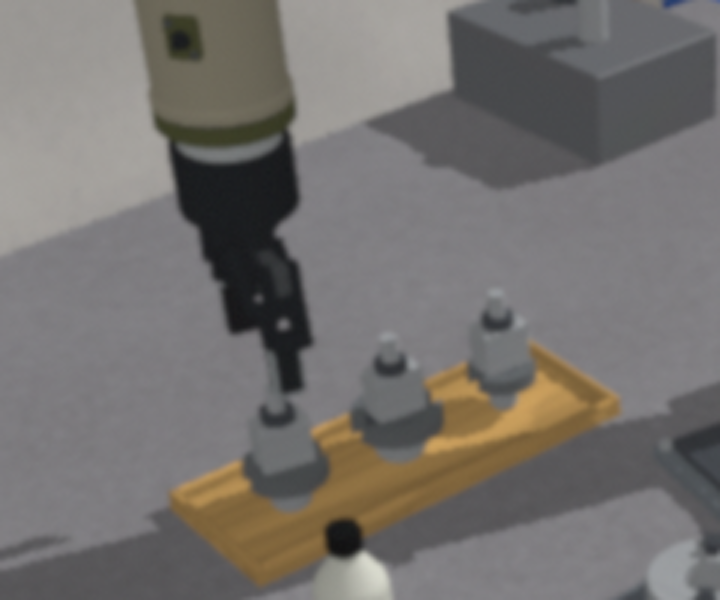

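The view agrees with the projection: the fingers straddle the medium holder, with the near fingertip at about (176,192). Next I descend and close.

Call:
{"fn": "jog_arm", "kwargs": {"commands": [[1, -0.03, -0.02, -0.8, 0], [1, 0, 0, -0.8, 0], [1, 0, 0, -0.6, 0], [1, 0, 0, 0, 0], [1, 0, 0, 0, 0]]}}

```text
t: 5.32
tool_pos: [0.6563, -0.261, 0.0466]
eef_rot: [3.114, -0.414, 0.003]
ft_force: [0.5, 0.1, -0.0]
width: 0.0858
```

Call:
{"fn": "jog_arm", "kwargs": {"commands": [[-0.2, 0, 0, 0, 0], [-0.3, 0, 0, 0, 0], [-0.6, 0, 0, 0, 0], [-1, 0, 0, 0, 0], [-1, 0, 0, 0, 0], [-1, 0, 0, 0, 0], [-1, 0, 0, 0, 0], [-1, 0, 0, 0, 0]]}}

```text
t: 6.32
tool_pos: [0.6556, -0.261, 0.0456]
eef_rot: [3.114, -0.414, 0.001]
ft_force: [-0.6, -0.4, 4.0]
width: 0.0233
```

```bash
python3 -c "from h import *;st()"
```

```text
t 6.33 pos [ 0.6556 -0.261   0.0456] jaw -105.14 tz [ 0. -0. -1.] w 0.0233 F [-0.6 -0.4  4. ] M [-0.11  0.16  0.04] q [ 0.39  0.69 -0.1   1.33  0.07  1.13 -1.54]
```

Call:
{"fn": "jog_arm", "kwargs": {"commands": [[-1, 0, 0, 0.5, 0], [-1, 0, 0, 0.9, 0], [-1, 0, 0, 0.9, 0], [-1, 0, 0, 0.9, 0], [-1, 0, 0, 0.9, 0], [-1, 0, 0, 0.7, 0], [-1, 0, 0, 0, 0], [-1, 0, 0, 0, 0]]}}

```text
t: 7.32
tool_pos: [0.6549, -0.2604, 0.1879]
eef_rot: [-3.114, 0.413, 0.003]
ft_force: [0.3, 0.3, -4.6]
width: 0.0232
```

```bash
python3 -c "from h import *;st()"
```

```text
t 7.33 pos [ 0.6549 -0.2604  0.1879] jaw -105.12 tz [-0.002  0.001 -1.   ] w 0.0232 F [ 0.3  0.3 -4.6] M [-0.01 -0.01  0.04] q [ 0.39  0.59 -0.1   1.17  0.05  1.39 -1.53]
```

Call:
{"fn": "jog_arm", "kwargs": {"commands": [[-1, -0.285, 0.97, 0, 0.087], [-1, -0.285, 0.97, 0, 0.087], [-1, -0.285, 0.97, 0, 0.087], [-1, -0.285, 0.97, 0, 0.087], [-1, -0.285, 0.97, 0, 0.087], [-1, -0.285, 0.97, 0, 0.087], [-1, -0.285, 0.97, 0, 0.087], [-1, -0.285, 0.97, 0, 0.087], [-1, -0.285, 0.97, 0, 0.087], [-1, -0.285, 0.97, 0, 0.087]]}}

```text
t: 8.57
tool_pos: [0.5694, 0.0321, 0.1893]
eef_rot: [-2.996, -0.946, -0.0]
ft_force: [0.5, -0.3, -3.8]
width: 0.0229
```

Call:
{"fn": "jog_arm", "kwargs": {"commands": [[-1, -0.285, 0.97, 0, 0.084], [-1, 0, 0, 0, 0], [-1, 0, 0, 0, 0], [-1, 0, 0, 0, 0], [-1, 0, 0, 0, 0]]}}

```text
t: 9.2
tool_pos: [0.5616, 0.0585, 0.1892]
eef_rot: [2.957, 1.06, -0.0]
ft_force: [-0.6, -0.2, -3.8]
width: 0.0224
```

Run:
```python
from h import *
st();p=arm.get_image("scene");save("over",cv2.resize(p["image"][140:300,220:420],(750,600),interpolation=cv2.INTER_CUBIC))
P=cloud(p);q=near(P,(.5605,.062),.045,.115,.19)
c=np.array([.5605,.062])
for z in np.arange(.115,.19,.006):
    s=q[abs(q[:,2]-z)<.003]; 
    if len(s): print(z.round(3),len(s),s[:,:2].mean(0).round(4), np.hypot(*(s[:,:2]-c).T).max().round(4))
```

```text
t 9.2 pos [0.5616 0.0585 0.1892] jaw -50.55 tz [-0. -0. -1.] w 0.0224 F [-0.6 -0.2 -3.8] M [-0.06 -0.02  0.01] q [ 0.16  0.31 -0.4   1.59  0.12  1.27 -1.14]
0.151 8 [0.5699 0.0628] 0.0152
0.157 42 [0.5685 0.0652] 0.0185
0.163 31 [0.5697 0.0653] 0.0184
0.169 18 [0.5727 0.0649] 0.0166
0.175 39 [0.5742 0.0715] 0.032
0.181 94 [0.5756 0.0713] 0.0332
0.187 234 [0.5698 0.0668] 0.0349
```

View pics/over.png

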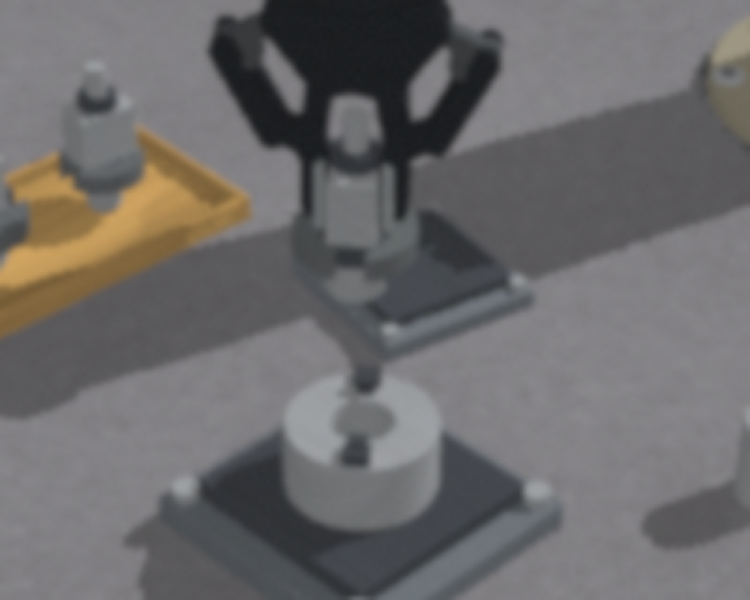

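Run:
```python
from h import *
st();p=arm.get_image("scene");t=arm.get_obs()["tool_pos"]
X=lambda z,c=t[:2]:to_px(p,np.array([c[0],c[1],z]))
k=lambda q:((q-[220,140])*3.75).round(1)
print("tcp axis cutter top,flange mid,foot",k(X(t[2]-.041+.098)),k(X(t[2]-.01)),k(X(t[2]-.041)))
print("ring top c",k(X(.07,(.5605,.062))),"bottom",k(X(.03,(.5605,.062))))
g=cv2.cvtColor(p["image"],cv2.COLOR_RGB2GRAY)
zm=p["z_map"]
for r in (250,255,260,265,270):   # ring body: depth edges
    d=np.abs(np.diff(g[r,280:350].astype(int))); i=np.argsort(d)[-4:]; print(r,sorted(zip(i+280.5,d[i])))
# subpixel ring: points of the cylinder wall
P=to_world(p,*np.meshgrid(np.arange(640),np.arange(480)))
ok=(P[...,2]>.036)&(P[...,2]<.066)&(np.hypot(P[...,0]-.5605,P[...,1]-.062)<.045)
w=P[ok];A=np.c_[2*w[:,:2],np.ones(len(w))];s=np.linalg.lstsq(A,(w[:,:2]**2).sum(1),rcond=None)[0];print("cyl fit",s[:2],np.sqrt(s[2]+s[0]**2+s[1]**2),len(w))
okf=(P[...,2]>t[2]-.021)&(P[...,2]<t[2]-.004)&(np.hypot(P[...,0]-t[0],P[...,1]-t[1])<.036)
for n,m in(("ring",ok),("holder flange+shank",okf)):
    rows=np.nonzero(m.any(1))[0]; print(n,[(int(r),(np.nonzero(m[r])[0][[0,-1]]).tolist()) for r in rows[::3]])
```

```text
t 9.25 pos [0.5616 0.0587 0.1892] jaw -50.54 tz [-0. -0. -1.] w 0.0234 F [-0.5 -0.6 -3. ] M [-0.    0.02 -0.05] q [ 0.16  0.31 -0.4   1.59  0.12  1.27 -1.14]
tcp axis cutter top,flange mid,foot [355.4 119.8] [354.8 242. ] [354.5 295.5]
ring top c [359.8 424.2] bottom [359.4 485. ]
250 [(np.float64(295.5), np.int64(13)), (np.float64(308.5), np.int64(13)), (np.float64(323.5), np.int64(12)), (np.float64(324.5), np.int64(17))]
255 [(np.float64(295.5), np.int64(26)), (np.float64(296.5), np.int64(18)), (np.float64(336.5), np.int64(23)), (np.float64(337.5), np.int64(20))]
260 [(np.float64(310.5), np.int64(23)), (np.float64(317.5), np.int64(29)), (np.float64(318.5), np.int64(33)), (np.float64(337.5), np.int64(23))]
265 [(np.float64(294.5), np.int64(18)), (np.float64(295.5), np.int64(19)), (np.float64(336.5), np.int64(25)), (np.float64(337.5), np.int64(22))]
270 [(np.float64(295.5), np.int64(20)), (np.float64(335.5), np.int64(16)), (np.float64(336.5), np.int64(24)), (np.float64(337.5), np.int64(16))]
cyl fit [0.56704713 0.06845366] 0.030284034292750856 598
ring [(248, [317, 317]), (251, [310, 323]), (254, [309, 324]), (257, [295, 319]), (260, [296, 336]), (263, [296, 336]), (266, [296, 336]), (269, [296, 336]), (272, [299, 335]), (275, [301, 330]), (278, [307, 327])]
holder flange+shank [(204, [298, 331]), (207, [298, 330]), (210, [300, 329]), (213, [305, 324])]
```

Call:
{"fn": "jog_arm", "kwargs": {"commands": [[-1, -0.04, 0.11, -0.7, 0], [-1, 0, 0, -0.7, 0], [-1, 0, 0, -0.7, 0], [-1, 0, 0, 0, 0], [-1, 0, 0, 0, 0]]}}

```text
t: 9.93
tool_pos: [0.5608, 0.0626, 0.1272]
eef_rot: [2.957, 1.062, 0.002]
ft_force: [-0.3, -0.8, -4.3]
width: 0.0231
```

```bash
python3 -c "from h import *;st()"
```

```text
t 9.93 pos [0.5608 0.0626 0.1272] jaw -50.49 tz [ 0.001  0.    -1.   ] w 0.0231 F [-0.3 -0.8 -4.3] M [0.01 0.   0.11] q [ 0.15  0.35 -0.39  1.67  0.15  1.14 -1.16]
```

Now slowly down into the bore, with force checks (foot enters at TCP z ≈ 0.111).

Call:
{"fn": "jog_arm", "kwargs": {"commands": [[-1, 0, -0.01, -0.3, 0], [-1, 0, 0, -0.2, 0], [-1, 0, 0, -0.1, 0], [-1, 0, 0, 0, 0]]}}

```text
t: 10.42
tool_pos: [0.5601, 0.0623, 0.108]
eef_rot: [-2.956, -1.062, 0.001]
ft_force: [-0.1, -1.1, -3.3]
width: 0.0231
```

Call:
{"fn": "jog_arm", "kwargs": {"commands": [[-1, 0, 0, -0.08, 0], [-1, 0, 0, -0.08, 0], [-1, 0, 0, 0, 0]]}}

```text
t: 10.8
tool_pos: [0.5601, 0.0623, 0.1033]
eef_rot: [-2.956, -1.062, 0.0]
ft_force: [0.3, -0.1, -3.3]
width: 0.0233
```

Call:
{"fn": "jog_arm", "kwargs": {"commands": [[-1, 0, 0, -0.1, 0], [-1, 0, 0, -0.1, 0], [-1, 0, 0, 0, 0]]}}

```text
t: 11.18
tool_pos: [0.56, 0.0622, 0.0971]
eef_rot: [-2.956, -1.062, 0.001]
ft_force: [-0.2, 0.7, -2.7]
width: 0.0231
```

Call:
{"fn": "jog_arm", "kwargs": {"commands": [[-1, 0, 0, -0.1, 0], [-1, 0, 0, -0.05, 0], [-1, 0, 0, 0, 0]]}}

```text
t: 11.55
tool_pos: [0.5602, 0.0623, 0.0928]
eef_rot: [-2.956, -1.062, 0.0]
ft_force: [-0.5, 0.1, -3.7]
width: 0.0232
```

```bash
python3 -c "from h import *;st()"
```

```text
t 11.55 pos [0.5602 0.0623 0.0928] jaw -50.47 tz [-0.  0. -1.] w 0.0232 F [-0.5  0.1 -3.7] M [ 0.   -0.02 -0.  ] q [ 0.14  0.39 -0.39  1.71  0.16  1.08 -1.18]
```

Call:
{"fn": "jog_arm", "kwargs": {"commands": [[-1, 0, 0, -0.05, 0], [-1, 0, 0, -0.05, 0], [-1, 0, 0, 0, 0]]}}

```text
t: 11.92
tool_pos: [0.5602, 0.0623, 0.0898]
eef_rot: [-2.956, -1.062, 0.0]
ft_force: [1.1, -0.5, -3.4]
width: 0.0236
```

```bash
python3 -c "from h import *;st()"
```

```text
t 11.93 pos [0.5602 0.0623 0.0898] jaw -50.48 tz [-0.  0. -1.] w 0.0236 F [ 1.1 -0.5 -3.4] M [ 0.01 -0.03 -0.04] q [ 0.14  0.39 -0.39  1.71  0.16  1.07 -1.18]
```

Already 3 mm below the riding height with no contact force, so the notches are on the dogs. I'll continue to the seat (TCP z ≈ 0.0846).

Call:
{"fn": "jog_arm", "kwargs": {"commands": [[-1, 0, 0, -0.06, 0], [-1, 0, 0, -0.06, 0], [-1, 0, 0, 0, 0]]}}

```text
t: 12.3
tool_pos: [0.5601, 0.0623, 0.0862]
eef_rot: [-2.956, -1.062, 0.001]
ft_force: [-0.1, 0.3, -4.4]
width: 0.023
```

Call:
{"fn": "jog_arm", "kwargs": {"commands": [[-1, 0, 0, -0.05, 0], [-1, 0, 0, 0, 0], [-1, 0, 0, 0, 0]]}}

```text
t: 12.68
tool_pos: [0.5603, 0.0623, 0.0849]
eef_rot: [-2.957, -1.062, -0.0]
ft_force: [-0.7, -0.3, -4.8]
width: 0.0234
```

```bash
python3 -c "from h import *;st()"
```

```text
t 12.68 pos [0.5603 0.0623 0.0849] jaw -50.48 tz [ 0.  0. -1.] w 0.0234 F [-0.7 -0.3 -4.8] M [ 0.    0.03 -0.01] q [ 0.14  0.4  -0.38  1.72  0.17  1.06 -1.18]
```

Call:
{"fn": "jog_arm", "kwargs": {"commands": [[-1, 0, 0, -0.05, 0], [-1, 0, 0, -0.04, 0], [-1, 0, 0, 0, 0]]}}

```text
t: 13.05
tool_pos: [0.5606, 0.0623, 0.0845]
eef_rot: [2.956, 1.062, 0.002]
ft_force: [-9.3, -1.8, 17.3]
width: 0.0234
```

```bash
python3 -c "from h import *;st()"
```

```text
t 13.05 pos [0.5606 0.0623 0.0845] jaw -50.48 tz [ 0.001 -0.    -1.   ] w 0.0234 F [-9.3 -1.8 17.3] M [-0.17  2.29  0.04] q [ 0.14  0.4  -0.38  1.72  0.17  1.06 -1.18]
```

Call:
{"fn": "jog_arm", "kwargs": {"commands": [[-1, 0, 0, 0.06, 0], [-0.6, 0, 0, 0, 0], [-0.2, 0, 0, 0, 0], [0.3, 0, 0, 0, 0], [0.6, 0, 0, 0, 0], [0.6, 0, 0, 0, 0], [0.6, 0, 0, 0, 0]]}}

```text
t: 13.92
tool_pos: [0.5603, 0.0623, 0.084]
eef_rot: [-2.956, -1.062, -0.0]
ft_force: [-0.0, -1.1, -0.5]
width: 0.0679
```

Call:
{"fn": "jog_arm", "kwargs": {"commands": [[0.6, 0, 0, 0.3, 0], [0.6, 0, 0, 0.5, 0], [0.6, 0, 0, 0.9, 0], [0.6, 0, 0, 1, 0], [0.6, 0, 0, 1, 0], [0.6, 0, 0, 1, 0], [0.6, -0.5, -0.3, 1, 0], [0.6, -0.5, -0.5, 0, 0], [0.6, 0, 0, 0, 0]]}}

```text
t: 15.05
tool_pos: [0.5301, 0.0372, 0.2567]
eef_rot: [2.956, 1.059, 0.003]
ft_force: [0.5, -0.0, 0.1]
width: 0.0685
```

Run:
```python
from h import *
st();p=arm.get_image("scene");P=cloud(p)
save("end",cv2.resize(p["image"][160:320,220:420],(750,600),interpolation=cv2.INTER_CUBIC))
for z0,z1 in((.083,.094),(.095,.117),(.118,.126),(.128,.143)):
    q=near(P,(.5605,.062),.036,z0,z1); print(z0,z1,len(q),q[:,:2].mean(0).round(4) if len(q) else "")
q=near(P,(.5605,.062),.04,.1,.16);print("ztop",np.percentile(q[:,2],[95,99]).round(4))
```

```text
t 15.05 pos [0.5301 0.0372 0.2567] jaw -50.58 tz [ 0.002 -0.001 -1.   ] w 0.0685 F [ 0.5 -0.   0.1] M [ 0.01  0.06 -0.  ] q [ 0.21  0.19 -0.39  1.57  0.08  1.39 -1.07]
0.083 0.094 242 [0.5653 0.067 ]
0.095 0.117 137 [0.5717 0.0722]
0.118 0.126 100 [0.5656 0.067 ]
0.128 0.143 53 [0.5625 0.0638]
ztop [0.1439 0.1452]
```

View pics/end.png

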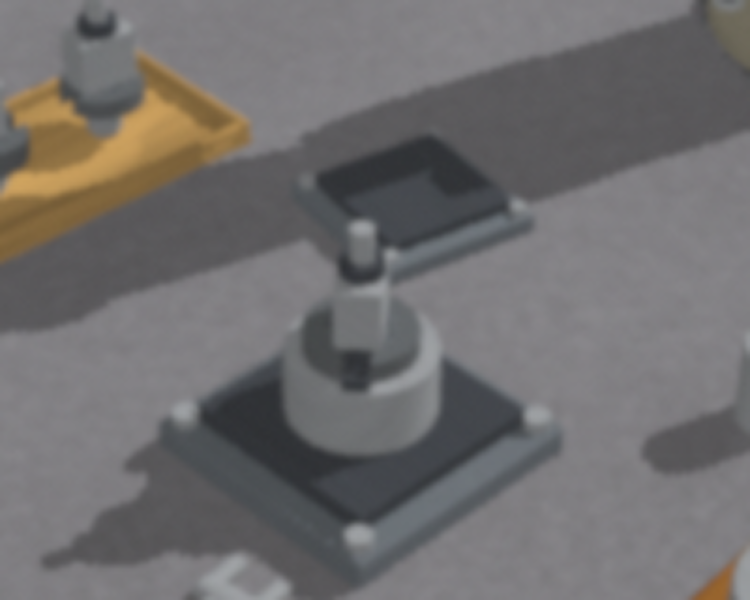

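The picture shows the holder upright in the adapter, the dog inside its notch (355,370), and the flange flat on the face. The measured cutter top is 144–145 mm. I expect 143 mm seated or 151 mm riding on the dogs, and this camera reads about 1 mm high. I'm handing the job in.

```bash
python3 -c "
from h import *
print(arm.close_job())"
```

```text
the job is handed in; nothing more can be done
None
```

I loaded the medium holder into the adapter mounted on the larger grey stand and handed the job in at about 15 s of the 64 s allowed.

- **Which size:** The mounted adapter measures about 80 mm across, so it is the medium one. The holder at the far end of the tray, with its 60 mm flange, matches it.
- **Loading:** I lifted the holder, turned it about 55° to line its notches up with the dogs, and lowered it. It passed the height where it would ride on the dogs with no contact force. It met the face at tool height 84.5 mm (84.6 mm expected), and I pressed it home with about 22 N, let go and withdrew.
- **Last checks:** The final picture shows the holder upright, with the visible dog inside its notch and the flange flat on the face. The top of the cutter measures 144–145 mm, which fits seated (143 mm) and not riding on the dogs (151 mm). The wrist force was about zero after release.
- **Disagreements:** The two cameras differed by about 2–3 mm on the adapter's centre and by a few degrees on the dog line. I used averages, and the holder went in without side force.
- **Not checked:** I did not measure the other two holders, the spanner, the bottle or the offcut again. The arm made no unexpected contact.

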